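Fit a spare fuse link between the spring clips of its base

TASK

Take the larger of the two spare fuse links out of its storage stand, lay it down flat on the bench and let go of it, then take it again across its middle and press it down between the spring clips of the larger of the two fuse bases until both ends are fully home, and let go. Leave the smaller link and all the other things on the bench where they are.

Things in the scene. Friction and masses are not known exactly. Their poses are not given: they have to be found in the camera images.
- link_big: The larger fuse link, to be fitted: square white ceramic body 36 long, 26 x 26 mm in section, a coaxial round steel cap 20 mm in diameter and 14 long on each end, rims chamfered; 64 mm long, 80 to 150 g. Origin at its very centre, x along its length (ends alike). Starts level in stand_big, centre 25 mm above the bench, and rests on the bare bench with its centre 13 mm up, without rolling
- link_small: A smaller link of the same make, to be left alone: 50 mm long, body 20 x 20 x 30 mm, end caps 15 mm in diameter. Origin at its centre, x along its length. It lies in stand_small.
- stand_big: Fixed black stand of the larger link: 58 long (x), 46 wide (y), 40 mm high; origin under its centre. A 12 mm slab with a side wall 7 mm thick along each long side, 30 mm apart, as high as the link's body plus 2 mm: the link can be gripped only over its two end faces (fingers closing along its length), which stand 3 mm proud of the stand's open ends
- stand_small: Fixed smaller stand of the same shape with the smaller link in it: 45 x 39 x 34 mm, origin under its centre.
- base_big: Fixed fuse base, the larger of the two, empty: grey plate 100 (x) x 62 (y) x 8 mm, origin under its centre; the link goes in along x, either way round. At each end a grey wall 6 mm thick, 42 wide, 64 mm high; inner faces 71 mm apart, so no finger fits past the link's ends: hold it across its 26 mm body. Two aluminium pedestals 24 mm high carry the end caps
- seat (a point): Where the centre of the larger link lies when it is fully home: above the centre of base_big, 34 mm above the bench; axes as base_big
- clips (a point): Point midway between the four clip beads of base_big, 41 mm above the bench; axes as base_big. A pair of copper spring leaves, 10 mm long in x, stands at x = -25 and one at +25 mm, a leaf on either side in y: flared tops to 53 mm, inward beads 15 mm apart at rest. Each leaf gives up to 7 mm (2 N, then 0.5 N per mm). The link meets them with its centre 49 mm up; 8 to 18 N straight down snaps it in
- base_small: Fixed smaller fuse base of the same kind for the smaller link, empty, not to be used: plate 86 x 56 mm, end walls 61 mm high; origin under its centre.
- mini_tape: Bystander: small black tape cassette lying flat, 66 (x) x 48 (y) x 12 mm, origin under its centre.
- tape_hub: Bystander: white plastic ring, 56 mm outer diameter, 14 mm high, origin under its centre.
- psu: Bystander: small black power adapter, 70 (x) x 40 (y) x 22 mm, origin under its centre.
- video_tape: Bystander: large black video cassette lying flat, 187 (x) x 103 (y) x 25 mm, origin under its centre.
- cleaner: Bystander: white bottle, 44 mm in diameter, 130 mm high, origin under its centre.
- screw_jar: Bystander: glass jar, 56 mm in diameter, 60 mm high, origin under its centre.
- screwdriver: Bystander: screwdriver lying flat, about 200 mm long along its x, handle at -x, 26 mm thick, origin under its middle.
Not all that is in view belongs to the job. Leave any brown or pink look-alike of the link_big alone.

How it is judged:
By the outcome, as a careful person would: the job done as asked, in the order asked, and still so for the second after the job is handed in, with the robot touching nothing.
It also fails if it takes over 54 s, if anything falls off the work surface, if the arm or the gripper's body presses on something with over 40 N, if the wrist force passes 120 N, or if a joint passes its speed limit or range.

ROBOT

A 6-joint arm with a two-finger parallel gripper is mounted at the origin on the work surface. World frame = base frame: x ahead of the robot, y to its left, z up, the work surface at z = 0. Lengths are in m, angles in rad, forces in N, time in s.
With the tool pointing down it reaches from about 0.375 to 0.9 m from the base axis. Payload 3.1 kg.
Tool frame: the origin (TCP) lies at the very end of the fingers, on their centre line; the grasp point (between the pads) lies 19 mm behind it; z points along the fingers, y is the line along which they close (so a half turn about z gives the same grasp; the last joint's range is limited). The gripper opens to 87 mm and grips with 3 to 60 N. Pads are 19 mm wide; open, the fingers measure 117 mm over their backs; the gripper's body (75 mm by 190 mm) begins 51 mm behind the grasp point.
Start: joints at [0.972, 0.527, 1.433, -0, 1.181, -0.178], TCP at [0.255, 0.57, 0.223] pointing down, gripper open.
Joint ranges: [-3.08, 3.08], [-0.75, 2.2], [0.22, 2.44], [-1.43, 4.57], [0, 2.65], [-2.85, 2.85]. Speed limits (rad/s): [2.79, 2.79, 3.14, 3.14, 3.14, 3.14].

INTERFACE

Orientations are given as a unit quaternion [w, x, y, z].
In Python, from rig import arm gives the robot as it stands.
- The arm moves only by the tool send_rows, never from a script. Its argument "increments" is a list that holds one entry, the list of rows, each a list of 5 numbers: the opening in per cent of the stroke, from 0 (shut) to 100 (fully open), then the shift along the tool's x, y, z in m, then the turn about the tool's z in degrees. In form: [[[hand, x, y, z, roll], ...]]. A call has 1 to 5 rows; each row is the pose to reach, as a shift and turn from the pose commanded when the call began, along the tool's axes at that moment; what a row does not reach only later rows make up. A row lasts 1/10 s, in which the tool goes at most 50 mm and 8.59 degrees, less where a joint would pass 70% of its speed; a pose out of reach is approached as far as the arm can. A call with a gripper value outside its range is refused whole. The fingers move at their own pace and stop on an object; "newtons" is the grip in N (left out, the last holds). Time passes only in rows, so rows that repeat a pose let the fingers close. It gives the time, the measured TCP pose, the force, the opening and the grip force at its end, in the units of the state.
- arm.state(): the state, without advancing time (a new reading comes with each control period).
- arm.read_camera(name): name is "scene" or "side" or "wrist"; returns the picture (480x640x3 uint8, red, green, blue); there is no depth.
- arm.camera_model(name): a dict with "mtx" (3x3 intrinsics, pixels), "rvec" (rotation vector, rad) and "tvec" (3), from world to camera coordinates, as OpenCV has them; the wrist camera has in their place "hand_eye" (4x4, takes a point from camera to tool coordinates, whose origin is the TCP and whose axes are the flange's). Camera axes: x right, y down, z forward; pixel columns grow to the right and rows downward; lengths in m; the calibration is good to about 2 mm. A picture is of the moment at which its call begins: read the wrist's pose just before it. camera_model takes no time and is no camera call.
- arm.finish_job(): hands the job in; it is judged then, once.
The state is a dict: "time_s": time; "joint_pos": joint angles; "dq": joint speeds; "effort": joint torques, N m; "ee_pos": TCP position; "tool_rot": TCP orientation; "ft_force": force on the tool from outside, world axes, zero at the start; "ft_torque": the same for the moment, N m; "grip_width": finger opening in m; "grip_force": force on a finger pad.
Only numpy, scipy, OpenCV 4.12 (cv2) and the standard library are available. Lean on these libraries where they do the work, as an engineer would, in place of code of your own. Each camera call takes 0.05 s, during which the arm holds its last target. There are 200 camera calls.

## Working session

There is one attempt and no reset: what is moved stays moved. The work goes in short steps, Python scripts to look and compute and a tool call to move; the robot and the scene stay as the last step left them, time stands still between calls to the robot, and variables do not carry over. Pictures are saved under pics/ and viewed, at most 10 in all, crops included, and the job is handed in when it is done.

Besides the shell and the picture viewer there is one more tool, called after "Call:" in YAML: its name, and indented under it one key for each argument. send_rows: Moves the arm, as the interface text tells. Its arguments: {"type":"object","properties":{"increments":{"type":"array"},"newtons":{"type":"number"}},"required":["increments"]}

```bash
ls; mkdir -p pics; python3 - <<'E'
from rig import arm
import cv2,numpy as np
s=arm.state();print({k:np.round(v,3).tolist() for k,v in s.items()})
for n in("scene","side","wrist"):
    cv2.imwrite(f"pics/{n}0.png",cv2.cvtColor(arm.read_camera(n),cv2.COLOR_RGB2BGR))
    m=arm.camera_model(n);print(n,{k:np.round(v,4).tolist() for k,v in m.items()})
E
```

```text
pics
{'time_s': 0.0, 'joint_pos': [0.971, 0.528, 1.434, -0.0, 1.181, -0.179], 'dq': [0.0, 0.0, -0.0, -0.001, 0.001, 0.001], 'effort': [0.002, -44.004, -17.66, 0.063, 0.058, -0.0], 'ee_pos': [0.255, 0.57, 0.222], 'tool_rot': [-0.0, 0.209, 0.978, -0.001], 'ft_force': [-0.351, 0.541, 0.489], 'ft_torque': [-0.073, -0.03, -0.003], 'grip_force': 0.0, 'grip_width': 0.087}
scene {'mtx': [[530.2136, 0.0, 327.6638], [0.0, 530.2136, 229.7247], [0.0, 0.0, 1.0]], 'rvec': [1.0632, 2.489, -0.9738], 'tvec': [0.4063, -0.2806, 1.5303]}
side {'mtx': [[601.7208, 0.0, 316.7604], [0.0, 601.7208, 239.1149], [0.0, 0.0, 1.0]], 'rvec': [0.8162, -2.4312, 1.2358], 'tvec': [0.4612, 0.2249, 1.3032]}
wrist {'mtx': [[339.9852, 0.0, 320.1138], [0.0, 339.9852, 236.6253], [0.0, 0.0, 1.0]], 'hand_eye': [[0.0, -0.9611, -0.2763, 0.0764], [1.0, -0.0001, 0.0003, -0.0012], [-0.0004, -0.2763, 0.9611, -0.1618], [0.0, 0.0, 0.0, 1.0]]}
```

View pics/scene0.png

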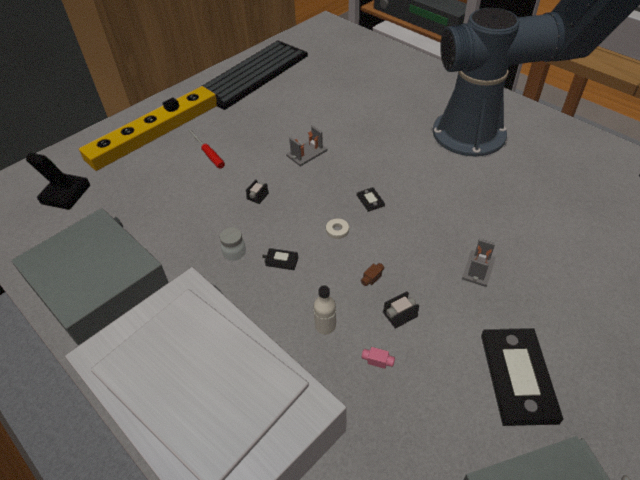

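View pics/side0.png

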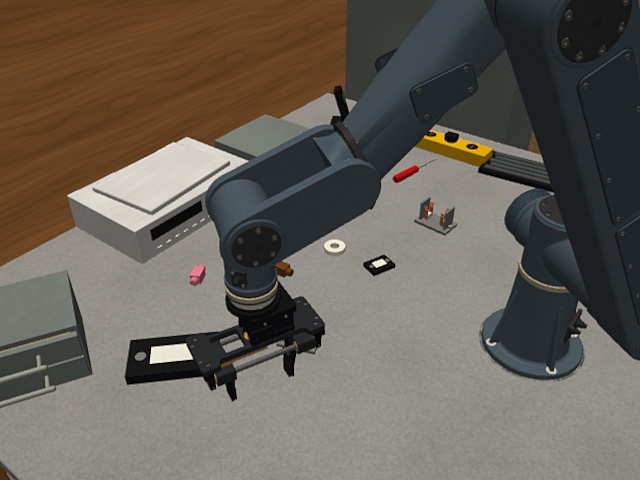

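The scene view shows stands at (257,191) and (401,309), and bases at (307,147) and (480,262). The brown and pink look-alikes are at (373,273) and (378,357). In the side view the arm hides much of the bench. Next I'll get rough positions and zoom in.

```bash
cat > h.py <<'E'
import cv2,numpy as np
from rig import arm
from scipy.spatial.transform import Rotation as Ro
def T_tool(s):
    T=np.eye(4);q=s['tool_rot'];T[:3,:3]=Ro.from_quat([q[1],q[2],q[3],q[0]]).as_matrix();T[:3,3]=s['ee_pos'];return T
def cam(n,s=None):
    m=arm.camera_model(n);K=np.array(m['mtx'])
    if n=='wrist':
        E=T_tool(s)@np.array(m['hand_eye'])
    else:
        E=np.eye(4);R=cv2.Rodrigues(np.array(m['rvec'],float))[0];E[:3,:3]=R.T;E[:3,3]=-R.T@np.array(m['tvec']).ravel()
    return K,E
def cast(C,uv,z):
    K,E=C;uv=np.atleast_2d(uv).astype(float)
    d=(E[:3,:3]@np.linalg.inv(K)@np.c_[uv,np.ones(len(uv))].T).T
    return E[:3,3]+d*((z-E[2,3])/d[:,2])[:,None]
def proj(C,P):
    K,E=C;p=(np.atleast_2d(P)-E[:3,3])@E[:3,:3]@K.T;return p[:,:2]/p[:,2:]
def totool(s,P): return (np.linalg.inv(T_tool(s))@np.append(P,1))[:3]
E
python3 - <<'E'
from h import *
C=cam('scene')
for n,p in dict(standA=(257,195),standB=(401,315),baseA=(307,153),baseB=(479,270),brown=(373,273),pink=(378,357),bottle=(325,328),jar=(232,250),hub=(338,228),minitape=(371,199),psu=(282,259),video=(521,376),driver=(212,156)).items(): print(n,cast(C,p,0.01).round(3)[0][:2])
im=cv2.imread('pics/scene0.png');o=[]
for u,v in((257,191),(401,309),(307,147),(480,262)):
    o.append(cv2.resize(im[v-30:v+30,u-40:u+40],None,fx=5,fy=5,interpolation=cv2.INTER_CUBIC))
cv2.imwrite('pics/z.png',np.vstack([np.hstack(o[:2]),np.hstack(o[2:])]))
E
```

```text
standA [ 0.594 -0.241]
standB [0.624 0.253]
baseA [ 0.39  -0.267]
baseB [0.413 0.305]
brown [0.581 0.139]
pink [0.731 0.282]
bottle [0.756 0.16 ]
jar [ 0.755 -0.144]
hub [ 0.535 -0.012]
minitape [ 0.406 -0.019]
psu [ 0.693 -0.039]
video [0.575 0.505]
driver [ 0.578 -0.451]
```

View pics/z.png

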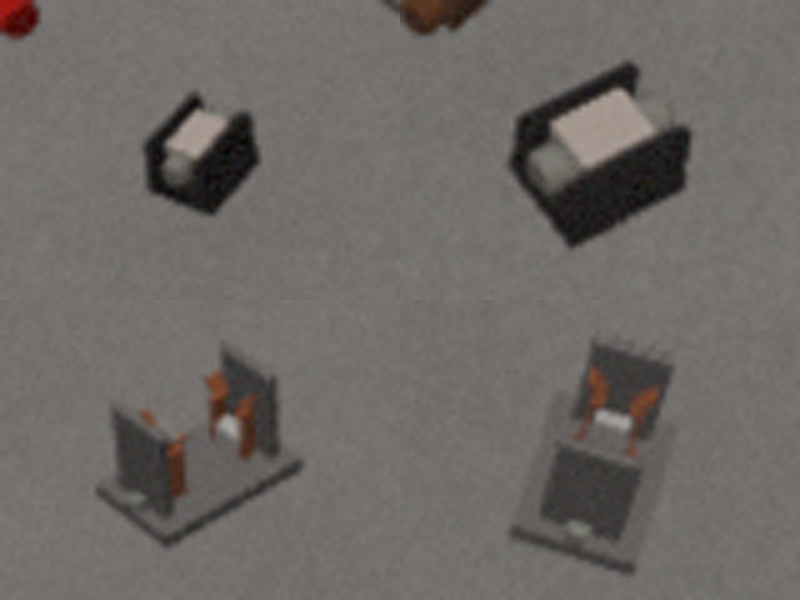

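Zoomed: the link in stand B (401,309) is clearly the larger one. I'll compare the base sizes from their plate corners.

```bash
python3 - <<'E'
from h import *
C=cam('scene')
A=cast(C,[(286.4,154.8),(300.4,165.4),(327.2,149.5)],0.008)
B=cast(C,[(462.4,277.3),(486.4,284.3),(495,257),(472,250)],0.008)
S=cast(C,[(361+(572-400)/5,279+245/5),(361+(688-400)/5,279+187/5),(361+(512-400)/5,279+163/5)],0)
for n,P in(('A',A),('B',B),('S',S)):
    print(n,P[:,:2].round(3).tolist(),[round(float(np.linalg.norm(P[i]-P[i+1])),4) for i in range(len(P)-1)],np.round(np.degrees([np.arctan2(*(P[i+1]-P[i])[1::-1]) for i in range(len(P)-1)]),1))
print((A[0]+A[2])/2,(B[0]+B[2])/2,(B[1]+B[3])/2,(S[1]+S[2])/2)
E
```

```text
A [[0.432, -0.305], [0.437, -0.245], [0.339, -0.239]] [0.0607, 0.0979] [ 85.8 176.4]
B [[0.453, 0.289], [0.434, 0.338], [0.354, 0.31], [0.373, 0.26]] [0.0527, 0.084, 0.0529] [ 112.1 -160.4  -70. ]
S [[0.651, 0.262], [0.596, 0.279], [0.638, 0.218]] [0.0581, 0.0742] [162.6 -55.8]
[ 0.38589743 -0.2719817   0.008     ] [0.40395306 0.29948153 0.008     ] [0.4031089 0.299051  0.008    ] [6.16790624e-01 2.48273200e-01 5.55111512e-17]
```

Base A is about 98 x 61 mm, so it is base_big, at about (0.386,-0.272) with its axis at about -4°. Stand_big is at about (0.617,0.248) with its axis at about -17°. Moving over the stand.

Call:
send_rows:
  increments:
    - [[100, -0.046, -0.015, 0, 8.3], [100, -0.092, -0.029, 0, 16.6], [100, -0.138, -0.044, 0, 25], [100, -0.185, -0.058, 0, 33.3], [100, -0.231, -0.073, 0, 41.6]]

```text
time_s: 0.65
ee_pos: [0.4374, 0.4081, 0.2223]
tool_rot: [-0.0, 0.545, 0.838, -0.0]
ft_force: [0.2, 0.0, -0.1]
grip_width: 0.0866
grip_force: 0.0
```

```bash
python3 - <<'E'
from h import *
s=arm.state();print(s['time_s'],s['ee_pos'],totool(s,[.617,.248,.16]),np.degrees(np.arctan2(*T_tool(s)[:2,1][::-1])))
E
```

```text
0.65 [0.43742565 0.40806635 0.22234296] [-0.21919903  0.09911268  0.06231608] 23.959954729998618
```

Call:
send_rows:
  increments:
    - [[100, -0.044, 0.02, 0.012, 8.3], [100, -0.088, 0.04, 0.024, 16.6], [100, -0.132, 0.06, 0.036, 25], [100, -0.176, 0.08, 0.048, 33.3], [100, -0.219, 0.099, 0.06, 41.4]]

```text
time_s: 1.15
ee_pos: [0.6178, 0.249, 0.1617]
tool_rot: [-0.0, 0.806, 0.592, -0.0]
ft_force: [0.3, -0.6, 0.0]
grip_width: 0.0869
grip_force: 0.0
```

Call:
send_rows:
  increments:
    - [[100, 0, 0, 0, 0], [100, 0, 0, 0, 0]]

```text
time_s: 1.35
ee_pos: [0.6168, 0.2493, 0.1614]
tool_rot: [-0.001, 0.805, 0.593, -0.001]
ft_force: [-1.0, 0.1, 0.6]
grip_width: 0.0872
grip_force: 0.0
```

```bash
python3 - <<'E'
from h import *
s=arm.state();print(s['time_s'],s['ee_pos'],np.degrees(np.arctan2(*T_tool(s)[:2,1][::-1])))
im=cv2.cvtColor(arm.read_camera('wrist'),cv2.COLOR_RGB2BGR);cv2.imwrite('pics/w1.png',im)
import json;json.dump({k:np.array(s[k]).tolist() for k in('ee_pos','tool_rot')},open('s1.json','w'))
E
```

```text
1.35 [0.61677466 0.2492617  0.16139724] -17.220379285225693
```

View pics/w1.png

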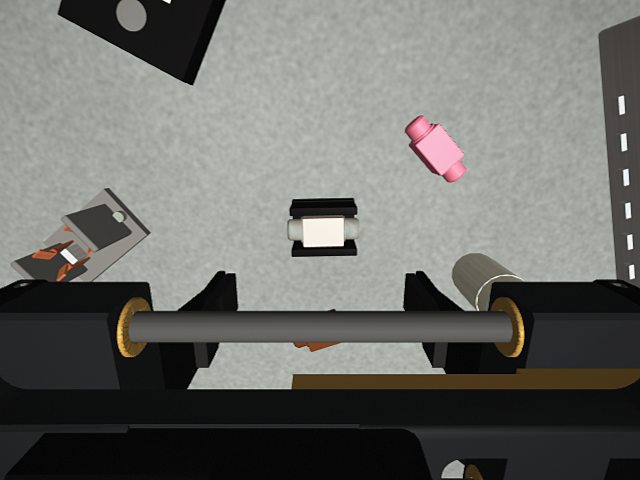

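The wrist view shows the link at (322,232) in its stand, well aligned with the jaws, and the bottle at (485,280) well clear. Measuring the body top.

```bash
cat >> h.py <<'E'
def white(im,roi,C,z,thr=215):
    u0,v0,u1,v1=roi;m=np.zeros(im.shape[:2],np.uint8)
    a=im[v0:v1,u0:u1].astype(int);m[v0:v1,u0:u1]=((a.min(2)>thr))*255
    c=max(cv2.findContours(m,0,2)[0],key=cv2.contourArea)
    b=cv2.boxPoints(cv2.minAreaRect(c));P=cast(C,b,z);e=[P[1]-P[0],P[2]-P[1]];e.sort(key=np.linalg.norm)
    return P.mean(0),np.degrees(np.arctan2(e[1][1],e[1][0])),[np.linalg.norm(x) for x in e],cv2.minAreaRect(c)
E
python3 - <<'E'
from h import *;import json
s=json.load(open('s1.json'));im=cv2.imread('pics/w1.png');print(im[232,322],im[229,295],im[150,300])
C=cam('wrist',s)
for t in (200,215): 
    r=white(im,(270,195,375,265),C,.038,t);print(r,totool(s,np.append(r[0][:2],.015)))
E
```

```text
[231 241 246] [186 192 184] [169 175 172]
(array([0.61718672, 0.24564192, 0.038     ]), np.float64(-15.35532942230109), [np.float64(0.02462125116531746), np.float64(0.03449536052191686)], ((323.0794982910156, 232.0443878173828), (27.330408096313477, 40.13665771484375), 88.21009063720703)) [-0.00322783  0.00178398  0.14639612]
(array([0.61659038, 0.2454    , 0.038     ]), np.float64(-17.18949563726735), [np.float64(0.024355307434177277), np.float64(0.033536541983298356)], ((322.5, 232.5), (27.0, 39.0), 90.0)) [-0.00363546  0.00128599  0.1463975 ]
```

Call:
send_rows:
  increments:
    - [[100, -0.003, 0.0015, 0.04, 0], [100, -0.0035, 0.0015, 0.08, 0], [100, -0.0035, 0.0015, 0.12, 0], [100, -0.0035, 0.0015, 0.146, 0], [100, -0.0035, 0.0015, 0.146, 0]]

```text
time_s: 1.9
ee_pos: [0.6122, 0.2477, 0.0129]
tool_rot: [-0.002, 0.804, 0.595, -0.004]
ft_force: [-0.8, -0.3, 0.5]
grip_width: 0.0872
grip_force: 0.0
```

Call:
send_rows:
  increments:
    - [[60, 0, 0, 0, 0], [60, 0, 0, 0, 0], [60, 0, 0, 0, 0], [60, 0, 0, 0, 0], [60, 0, 0, 0, 0]]
  newtons: 20

```text
time_s: 2.4
ee_pos: [0.6182, 0.2472, 0.0185]
tool_rot: [0.001, 0.804, 0.594, 0.001]
ft_force: [-1.2, -0.0, 6.1]
grip_width: 0.0637
grip_force: 20.0
```

Call:
send_rows:
  increments:
    - [[60, 0, 0, 0, 0], [60, 0, 0, -0.01, 0], [60, 0, 0, -0.04, 0], [60, 0, 0, -0.08, 0], [60, 0, 0, -0.08, 0]]

```text
time_s: 2.9
ee_pos: [0.6212, 0.2477, 0.1027]
tool_rot: [0.002, 0.804, 0.594, 0.005]
ft_force: [1.7, -0.4, -1.0]
grip_width: 0.0639
grip_force: 20.0
```

```bash
python3 - <<'E'
from h import *
s=arm.state();print(s['time_s'],s['ee_pos'],s['grip_width'],s['ft_force'],totool(s,[.47,.12,.09]),np.degrees(np.arctan2(*T_tool(s)[:2,1][::-1])))
im=cv2.cvtColor(arm.read_camera('wrist'),cv2.COLOR_RGB2BGR);cv2.imwrite('pics/w2.png',im)
E
```

```text
2.9 [0.62118186 0.24774593 0.10274213] 0.06392498587358703 [ 1.71348784 -0.40068849 -1.00355454] [-0.16663863 -0.10702619  0.0106912 ] -17.1118625243297
```

View pics/w2.png

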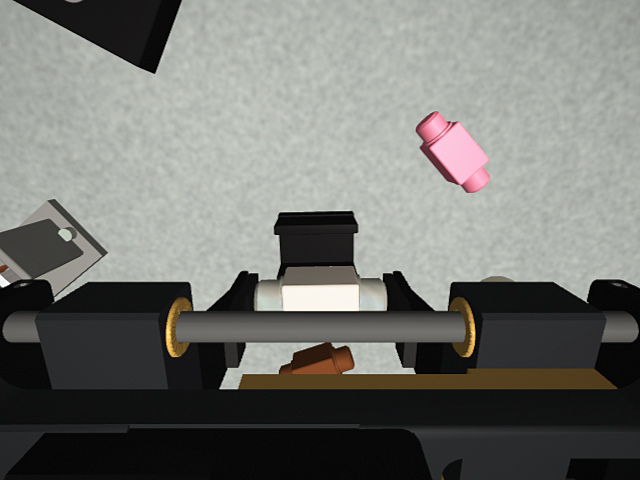

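The link is held level at (320,290), clear of the stand. Carrying it to the free spot.

Call:
send_rows:
  increments:
    - [[60, -0.03, -0.02, 0, 0], [60, -0.07, -0.045, 0, 0], [60, -0.11, -0.07, 0, 0], [60, -0.145, -0.093, 0, 0], [60, -0.166, -0.107, 0, 0]]

```text
time_s: 3.45
ee_pos: [0.4609, 0.1181, 0.0957]
tool_rot: [-0.002, 0.805, 0.594, -0.003]
ft_force: [-0.1, 0.4, -0.5]
grip_width: 0.0638
grip_force: 20.0
```

Call:
send_rows:
  increments:
    - [[60, 0, 0, 0.02, 0], [60, 0, 0, 0.05, 0], [60, 0, 0, 0.07, 0], [60, 0, 0, 0.08, 0], [60, 0, 0, 0.08, 0]]

```text
time_s: 3.95
ee_pos: [0.4645, 0.1195, 0.0151]
tool_rot: [-0.001, 0.804, 0.594, -0.002]
ft_force: [-0.8, 1.1, -0.3]
grip_width: 0.0639
grip_force: 20.0
```

Call:
send_rows:
  increments:
    - [[60, 0, 0, 0, 0], [60, 0, 0, 0, 0]]

```text
time_s: 4.15
ee_pos: [0.4665, 0.1197, 0.0172]
tool_rot: [0.0, 0.804, 0.594, 0.001]
ft_force: [-0.1, 0.0, -0.3]
grip_width: 0.0639
grip_force: 20.0
```

Call:
send_rows:
  increments:
    - [[60, 0, 0, 0.003, 0], [60, 0, 0, 0.006, 0], [60, 0, 0, 0.008, 0], [60, 0, 0, 0.009, 0], [60, 0, 0, 0.009, 0]]

```text
time_s: 4.65
ee_pos: [0.4658, 0.1196, 0.0074]
tool_rot: [-0.0, 0.804, 0.594, -0.0]
ft_force: [0.2, 0.3, -0.7]
grip_width: 0.0637
grip_force: 20.0
```

Call:
send_rows:
  increments:
    - [[60, 0, 0, 0.001, 0], [60, 0, 0, 0.002, 0], [60, 0, 0, 0.002, 0], [60, 0, 0, 0.002, 0]]

```text
time_s: 5.05
ee_pos: [0.466, 0.1196, 0.0065]
tool_rot: [0.0, 0.804, 0.594, 0.0]
ft_force: [-1.4, 0.9, 7.4]
grip_width: 0.0637
grip_force: 20.0
```

Call:
send_rows:
  increments:
    - [[100, 0, 0, 0, 0], [100, 0, 0, 0, 0], [100, 0, 0, 0, 0], [100, 0, 0, 0, 0]]

```text
time_s: 5.45
ee_pos: [0.4659, 0.1196, 0.0054]
tool_rot: [-0.0, 0.804, 0.594, -0.0]
ft_force: [-0.7, 0.1, 0.4]
grip_width: 0.084
grip_force: 0.0
```

Call:
send_rows:
  increments:
    - [[100, 0, 0, -0.04, 0], [100, 0, 0, -0.08, 0], [100, 0, 0, -0.12, 0], [100, 0, 0, -0.13, 0], [100, 0, 0, -0.13, 0]]

```text
time_s: 5.95
ee_pos: [0.467, 0.1197, 0.137]
tool_rot: [0.001, 0.804, 0.594, 0.002]
ft_force: [0.1, 0.6, 0.1]
grip_width: 0.087
grip_force: 0.0
```

Call:
send_rows:
  increments:
    - [[100, 0, 0, 0, -8.5], [100, 0, 0, 0, -17], [100, 0, 0, 0, -25.5], [100, 0, 0, 0, -34], [100, 0, 0, 0, -42.5]]

```text
time_s: 6.45
ee_pos: [0.4645, 0.1195, 0.1335]
tool_rot: [-0.002, 0.532, 0.847, -0.001]
ft_force: [0.2, 1.0, -0.6]
grip_width: 0.0868
grip_force: 0.0
```

Call:
send_rows:
  increments:
    - [[100, 0, 0, 0, -8.5], [100, 0, 0, 0, -17], [100, 0, 0, 0, -25.5], [100, 0, 0, 0, -34], [100, 0, 0, 0, -42.5]]

```text
time_s: 6.95
ee_pos: [0.4644, 0.1195, 0.1334]
tool_rot: [-0.002, 0.189, 0.982, -0.0]
ft_force: [0.3, 0.6, 0.2]
grip_width: 0.087
grip_force: 0.0
```

Call:
send_rows:
  increments:
    - [[100, 0, 0, 0, -5], [100, 0, 0, 0, -5], [100, 0, 0, 0, -5]]

```text
time_s: 7.25
ee_pos: [0.465, 0.1196, 0.1342]
tool_rot: [-0.001, 0.15, 0.989, -0.0]
ft_force: [-0.0, -0.2, 0.2]
grip_width: 0.0872
grip_force: 0.0
```

```bash
python3 - <<'E'
from h import *
s=arm.state();print(s['time_s'],s['ee_pos'],np.degrees(np.arctan2(*T_tool(s)[:2,1][::-1])))
im=cv2.cvtColor(arm.read_camera('wrist'),cv2.COLOR_RGB2BGR);cv2.imwrite('pics/w3.png',im)
C=cam('wrist',s);p=proj(C,[.466,.1196,.026])[0];print(p)
u,v=p.astype(int)
for t in(205,218):
    r=white(im,(u-60,v-60,u+60,v+45),C,.026,t);print(r,totool(s,np.append(r[0][:2],.013)))
E
```

```text
7.25 [0.46496185 0.11957697 0.13419466] 72.77292136637871
[321.85794606 236.91967482]
(array([0.46437701, 0.11768804, 0.026     ]), np.float64(-14.293201866868825), [np.float64(0.024133625838173765), np.float64(0.034502740306950205)], ((319.059814453125, 235.43499755859375), (40.25673294067383, 29.724206924438477), 87.61405944824219)) [-0.00034579 -0.00186406  0.12119596]
(array([0.46387909, 0.11735346, 0.026     ]), np.float64(162.03076183648008), [np.float64(0.02353681044446738), np.float64(0.034282909312167806)], ((318.5, 235.0), (29.0, 40.0), 0.0)) [ 3.07066373e-05 -2.33109281e-03  1.21197469e-01]
```

View pics/w3.png

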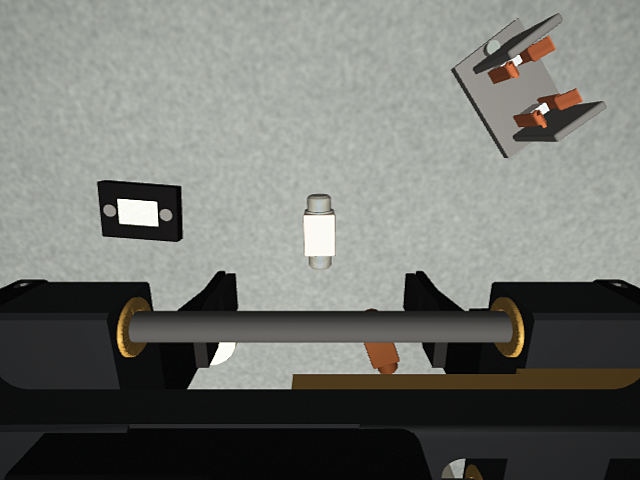

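The link lies flat at (319,235), square to the jaws. Regrasping it across its middle.

Call:
send_rows:
  increments:
    - [[100, 0, -0.001, 0.04, 0], [100, 0, -0.001, 0.08, 0], [100, 0, -0.001, 0.115, 0], [100, 0, -0.001, 0.13, 0], [100, 0, -0.001, 0.13, 0]]

```text
time_s: 7.8
ee_pos: [0.4638, 0.1186, 0.0032]
tool_rot: [-0.003, 0.149, 0.989, -0.0]
ft_force: [0.3, 0.7, 0.1]
grip_width: 0.0868
grip_force: 0.0
```

Call:
send_rows:
  increments:
    - [[100, 0, 0, 0, 0], [15, 0, 0, 0, 0], [15, 0, 0, 0, 0], [15, 0, 0, 0, 0], [15, 0, 0, 0, 0]]
  newtons: 50

```text
time_s: 8.3
ee_pos: [0.4661, 0.1187, 0.0062]
tool_rot: [0.001, 0.149, 0.989, 0.0]
ft_force: [0.4, 0.0, -1.1]
grip_width: 0.0628
grip_force: 0.0
```

Call:
send_rows:
  increments:
    - [[15, 0, 0, 0, 0], [15, 0, 0, 0, 0], [15, 0, 0, 0, 0], [15, 0, 0, 0, 0]]

```text
time_s: 8.7
ee_pos: [0.4656, 0.1187, 0.0055]
tool_rot: [-0.0, 0.149, 0.989, -0.0]
ft_force: [-0.9, 0.3, -0.7]
grip_width: 0.0308
grip_force: 0.0
```

Call:
send_rows:
  increments:
    - [[15, 0, 0, 0, 0], [15, 0, 0, 0, 0], [15, 0, 0, 0, 0], [15, 0, 0, 0, 0]]

```text
time_s: 9.1
ee_pos: [0.4656, 0.1187, 0.0055]
tool_rot: [-0.0, 0.149, 0.989, -0.0]
ft_force: [-0.0, -0.6, -0.3]
grip_width: 0.0255
grip_force: 50.0
```

Call:
send_rows:
  increments:
    - [[15, 0, 0, -0.02, 0], [15, 0, 0, -0.06, 0], [15, 0, 0, -0.1, 0], [15, 0, 0, -0.14, 0], [15, 0, 0, -0.15, 0]]

```text
time_s: 9.6
ee_pos: [0.4678, 0.1188, 0.1592]
tool_rot: [0.004, 0.149, 0.989, 0.001]
ft_force: [0.4, 0.6, -0.3]
grip_width: 0.0257
grip_force: 50.0
```

```bash
python3 - <<'E'
from h import *
s=arm.state();print(s['time_s'],s['ee_pos'],s['grip_width'],totool(s,[.386,-.2,.155]),totool(s,[.386,-.272,.155]),np.degrees(np.arctan2(*T_tool(s)[:2,1][::-1])))
E
```

```text
9.6 [0.46784566 0.11882877 0.15919415] 0.02566902460121391 [-0.01546672 -0.32881066  0.00352344] [-0.03663219 -0.39762943  0.00351379] 72.90505339581553
```

Call:
send_rows:
  increments:
    - [[15, -0.008, -0.03, 0, 0], [15, -0.018, -0.07, 0, 0], [15, -0.028, -0.11, 0, 0], [15, -0.038, -0.15, 0, 0], [15, -0.048, -0.19, 0, 0]]

```text
time_s: 10.1
ee_pos: [0.4546, -0.0782, 0.1547]
tool_rot: [-0.001, 0.149, 0.989, 0.0]
ft_force: [0.8, 0.5, -0.7]
grip_width: 0.0257
grip_force: 50.0
```

Call:
send_rows:
  increments:
    - [[15, -0.01, -0.04, 0, -3], [15, -0.02, -0.08, 0, -6], [15, -0.03, -0.12, 0, -9], [15, -0.04, -0.16, 0, -12], [15, -0.046, -0.19, 0, -13.5]]

```text
time_s: 10.6
ee_pos: [0.4431, -0.2746, 0.1545]
tool_rot: [-0.0, 0.031, 1.0, 0.0]
ft_force: [0.6, -0.1, -0.7]
grip_width: 0.0258
grip_force: 50.0
```

Call:
send_rows:
  increments:
    - [[15, 0, 0, 0, 0], [15, 0, 0, 0, 0], [15, 0, 0, 0, 0]]

```text
time_s: 10.9
ee_pos: [0.4428, -0.2705, 0.1547]
tool_rot: [-0.001, 0.031, 1.0, 0.001]
ft_force: [0.0, -0.6, -0.6]
grip_width: 0.0256
grip_force: 50.0
```

```bash
python3 - <<'E'
from h import *
import json
s=arm.state();print(s['time_s'],s['ee_pos'],s['grip_width'],s['joint_pos'],np.degrees(np.arctan2(*T_tool(s)[:2,1][::-1])))
json.dump({k:np.array(s[k]).tolist() for k in('ee_pos','tool_rot')},open('s4.json','w'))
im=cv2.cvtColor(arm.read_camera('wrist'),cv2.COLOR_RGB2BGR);cv2.imwrite('pics/w4.png',im)
E
```

```text
10.9 [ 0.44283937 -0.27052715  0.15468482] 0.025563626730962533 [-7.64130517e-01  4.84758761e-01  1.76299642e+00  3.70506133e-04
  8.96945527e-01 -2.27243925e+00] 86.40631300144237
```

View pics/w4.png

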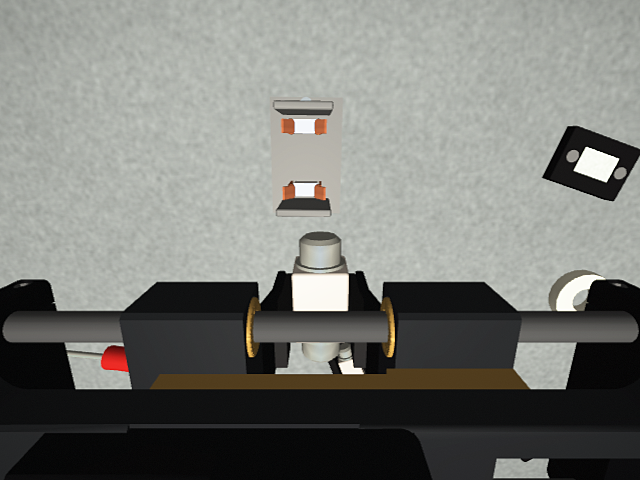

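The empty base is fully visible: the clip pairs are at (304,126) and (305,190), and the wall tops at rows ~105 and ~212. The held link is at (320,280), square in the jaws. Measuring the base against the tool frame.

```bash
python3 - <<'E'
from h import *;import json
s=json.load(open('s4.json'));im=cv2.imread('pics/w4.png');C=cam('wrist',s);h=im.astype(int)
b,g,r=h[...,0],h[...,1],h[...,2]
cop=((r-b)>50)&(r>100);wh=(h.min(2)>225)
P=[]
for v0,v1 in((112,140),(175,205)):
    m=np.zeros_like(cop);m[v0:v1,265:345]=cop[v0:v1,265:345];ys,xs=np.nonzero(m)
    w=np.zeros_like(cop);w[v0:v1,265:345]=wh[v0:v1,265:345];yw,xw=np.nonzero(w)
    print('copper',xs.min(),xs.max(),ys.min(),ys.max(),'white',xw.min(),xw.max(),yw.min(),yw.max())
    for nm,a,z in(('cop',xs,.053),('wh',xw,.024)):
        L,R=[totool(s,p).round(4)[:2] for p in cast(C,[(a.min()-.0,(v0+v1)/2),(a.max()+1,(v0+v1)/2)],z)];print(nm,L,R,(L+R)/2)
# wall tops, body edges: column / row profiles
print('col300',im[95:120,288,1].tolist(),im[192:222,288,1].tolist())
print('row104',im[105,265:345,1].tolist());print('row212',im[211,265:345,1].tolist())
print('link row290',im[290,275:365,1].tolist())
E
```

```text
copper 281 326 118 134 white 294 315 119 132
cop [ 0.0859 -0.0296] [0.0859 0.0043] [ 0.0859  -0.01265]
wh [ 0.0869 -0.0222] [ 0.0869 -0.0041] [ 0.0869  -0.01315]
copper 282 325 184 199 white 294 316 183 195
cop [ 0.0387 -0.0304] [0.0387 0.0038] [ 0.0387 -0.0133]
wh [ 0.0345 -0.0233] [ 0.0345 -0.0035] [ 0.0345 -0.0134]
col300 [188, 186, 173, 175, 182, 110, 120, 164, 170, 172, 177, 182, 183, 154, 73, 58, 62, 63, 59, 43, 182, 181, 182, 166, 92] [90, 88, 93, 96, 98, 99, 96, 52, 48, 50, 50, 51, 50, 51, 50, 50, 42, 84, 142, 183, 180, 178, 178, 168, 141, 200, 197, 193, 190, 192]
row104 [182, 179, 177, 177, 175, 173, 176, 157, 121, 150, 181, 179, 177, 178, 178, 177, 176, 176, 176, 176, 176, 176, 176, 177, 175, 174, 174, 175, 174, 175, 174, 174, 174, 175, 173, 173, 173, 172, 174, 173, 173, 173, 173, 172, 171, 171, 172, 172, 172, 172, 172, 172, 172, 171, 172, 172, 171, 172, 172, 172, 172, 173, 172, 173, 173, 175, 165, 111, 119, 180, 176, 174, 173, 173, 174, 173, 173, 176, 180, 182]
row212 [183, 182, 183, 188, 192, 196, 198, 194, 186, 188, 171, 140, 172, 187, 184, 185, 184, 186, 185, 184, 184, 185, 184, 183, 182, 182, 183, 183, 183, 183, 185, 184, 184, 183, 182, 183, 183, 183, 182, 182, 183, 182, 182, 182, 181, 181, 181, 180, 181, 181, 180, 178, 177, 177, 177, 176, 175, 177, 176, 175, 175, 174, 175, 178, 164, 118, 142, 193, 187, 186, 186, 185, 185, 185, 185, 185, 185, 189, 187, 188]
link row290 [7, 7, 7, 9, 7, 7, 10, 15, 16, 14, 13, 15, 15, 14, 14, 8, 0, 166, 255, 251, 252, 251, 251, 251, 251, 251, 251, 251, 251, 251, 251, 250, 251, 250, 250, 250, 250, 250, 250, 250, 250, 250, 250, 250, 250, 250, 250, 250, 250, 250, 250, 250, 250, 250, 250, 250, 250, 250, 250, 250, 250, 249, 249, 249, 249, 249, 249, 249, 249, 250, 250, 246, 240, 182, 0, 9, 14, 14, 14, 14, 15, 13, 13, 15, 8, 9, 7, 8, 10, 8]
```

```bash
python3 - <<'E'
from h import *;import json
s=json.load(open('s4.json'));im=cv2.imread('pics/w4.png');C=cam('wrist',s)
T=lambda uv,z:np.array([totool(s,p)[:2] for p in cast(C,uv,z)]).round(4)
print('outer',T([(303,100.7),(303,216.5)],.064),T([(303,100.7),(303,216.5)],.064).mean(0))
print('inner',T([(303,108.7),(303,209.7)],.064),T([(303,108.7),(303,209.7)],.064).mean(0))
print('wallcols',T([(273.3,105),(332.8,105)],.064).mean(0),T([(276,212),(331,212)],.064).mean(0))
print('col310',[(v,int(im[v,310,1])) for v in range(228,285)])
zt=s['ee_pos'][2]+.0205
for r in (262,264,266,268,270,272): print(r,T([(320.5,r)],zt))
E
```

```text
outer [[ 0.1022 -0.0127]
 [ 0.0201 -0.0138]] [ 0.06115 -0.01325]
inner [[ 0.097  -0.0127]
 [ 0.0254 -0.0137]] [ 0.0612 -0.0132]
wallcols [ 0.0995 -0.0127] [ 0.0236  -0.01335]
col310 [(228, 182), (229, 183), (230, 187), (231, 196), (232, 125), (233, 67), (234, 67), (235, 68), (236, 69), (237, 67), (238, 66), (239, 68), (240, 133), (241, 137), (242, 136), (243, 138), (244, 136), (245, 160), (246, 187), (247, 188), (248, 190), (249, 192), (250, 195), (251, 194), (252, 193), (253, 192), (254, 193), (255, 193), (256, 192), (257, 192), (258, 191), (259, 191), (260, 192), (261, 195), (262, 195), (263, 195), (264, 195), (265, 199), (266, 213), (267, 108), (268, 42), (269, 192), (270, 207), (271, 212), (272, 117), (273, 141), (274, 207), (275, 238), (276, 250), (277, 252), (278, 251), (279, 251), (280, 251), (281, 251), (282, 251), (283, 251), (284, 251)]
262 [[ 0.0245 -0.0007]]
264 [[ 0.0236 -0.0007]]
266 [[ 0.0226 -0.0007]]
268 [[ 0.0217 -0.0007]]
270 [[ 0.0207 -0.0007]]
272 [[ 0.0198 -0.0007]]
```

Call:
send_rows:
  increments:
    - [[15, 0.03, -0.006, 0, 0.3], [15, 0.0605, -0.0125, 0, 0.6], [15, 0.0605, -0.0125, 0.03, 0.6], [15, 0.0605, -0.0125, 0.06, 0.6], [15, 0.0605, -0.0125, 0.06, 0.6]]

```text
time_s: 11.45
ee_pos: [0.3807, -0.2777, 0.0931]
tool_rot: [-0.003, 0.036, 0.999, 0.003]
ft_force: [0.8, -0.2, -1.7]
grip_width: 0.0254
grip_force: 50.0
```

Call:
send_rows:
  increments:
    - [[15, 0, 0, 0, 0], [15, 0, 0, 0.015, 0], [15, 0, 0, 0.035, 0], [15, 0, 0, 0.045, 0], [15, 0, 0, 0.045, 0]]

```text
time_s: 11.95
ee_pos: [0.3827, -0.2805, 0.0506]
tool_rot: [-0.0, 0.036, 0.999, 0.0]
ft_force: [-0.3, 0.3, -0.1]
grip_width: 0.0253
grip_force: 50.0
```

```bash
python3 - <<'E'
from h import *
s=arm.state();print(s['time_s'],s['ee_pos'],s['grip_width'],s['ft_force'],s['ft_torque'])
for n in('scene','side'):
    C=cam(n);u,v=proj(C,[.385,-.271,.05])[0].astype(int)
    im=cv2.cvtColor(arm.read_camera(n),cv2.COLOR_RGB2BGR);cv2.imwrite(f'pics/{n}5.png',im)
    globals()[n]=cv2.resize(im[v-40:v+40,u-40:u+40],None,fx=5,fy=5,interpolation=2)
cv2.imwrite('pics/z5.png',np.hstack([scene,side]))
E
```

```text
11.95 [ 0.3827051  -0.28045762  0.05055184] 0.025301346704877135 [-0.3087919   0.32796591 -0.0732234 ] [-0.04254139  0.0176901   0.00361266]
```

View pics/z5.png

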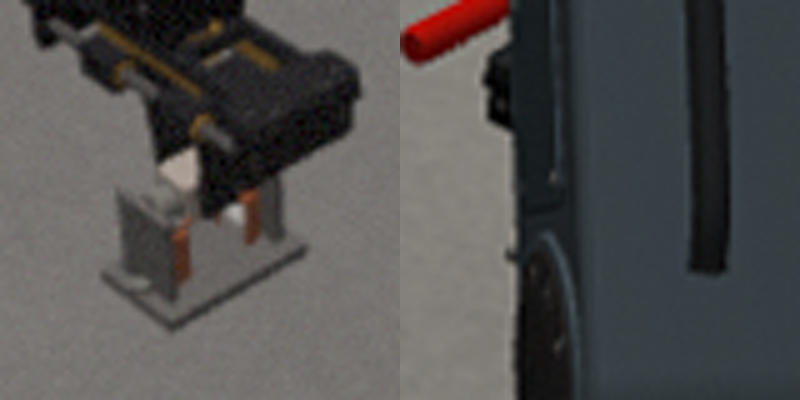

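The scene crop shows the link between the walls and just above the clips (150–250, 180–230), with no contact force. The side view is blocked by the arm. Pressing down in steps.

Call:
send_rows:
  increments:
    - [[15, 0, 0, 0.004, 0], [15, 0, 0, 0.008, 0], [15, 0, 0, 0.012, 0], [15, 0, 0, 0.014, 0]]
  newtons: 60

```text
time_s: 12.45
ee_pos: [0.3825, -0.2804, 0.0373]
tool_rot: [0.0, 0.037, 0.999, 0.0]
ft_force: [0.0, 1.6, 11.2]
grip_width: 0.0256
grip_force: 60.0
```

Call:
send_rows:
  increments:
    - [[15, 0, 0, 0.003, 0], [15, 0, 0, 0.006, 0], [15, 0, 0, 0.009, 0], [15, 0, 0, 0.009, 0]]

```text
time_s: 12.85
ee_pos: [0.3821, -0.2797, 0.027]
tool_rot: [-0.001, 0.037, 0.999, 0.001]
ft_force: [0.3, 3.3, -3.8]
grip_width: 0.0255
grip_force: 60.0
```

Call:
send_rows:
  increments:
    - [[15, 0, 0, 0.001, 0], [15, 0, 0, 0.002, 0], [15, 0, 0, 0.003, 0], [15, 0, 0, 0.003, 0]]

```text
time_s: 13.25
ee_pos: [0.3819, -0.2796, 0.0262]
tool_rot: [-0.0, 0.037, 0.999, 0.001]
ft_force: [-1.5, 7.3, 19.7]
grip_width: 0.0254
grip_force: 60.0
```

Call:
send_rows:
  increments:
    - [[15, 0, 0, 0.001, 0], [15, 0, 0, 0.001, 0], [15, 0, 0, 0, 0]]

```text
time_s: 13.55
ee_pos: [0.3819, -0.2796, 0.0263]
tool_rot: [-0.0, 0.037, 0.999, 0.001]
ft_force: [-0.8, 4.6, 7.9]
grip_width: 0.025
grip_force: 60.0
```

Call:
send_rows:
  increments:
    - [[60, 0, 0, -0.002, 0], [60, 0, 0, -0.003, 0], [60, 0, 0, -0.003, 0], [60, 0, 0, -0.003, 0], [60, 0, 0, -0.003, 0]]

```text
time_s: 14.05
ee_pos: [0.3826, -0.2812, 0.0273]
tool_rot: [0.0, 0.037, 0.999, -0.0]
ft_force: [0.0, 0.6, 0.3]
grip_width: 0.0506
grip_force: 0.0
```

Call:
send_rows:
  increments:
    - [[60, 0, 0, -0.02, 0], [60, 0, 0, -0.05, 0], [60, 0, 0, -0.09, 0], [60, 0, 0, -0.13, 0], [60, 0, 0, -0.13, 0]]

```text
time_s: 14.55
ee_pos: [0.3849, -0.2836, 0.1619]
tool_rot: [0.004, 0.037, 0.999, -0.004]
ft_force: [0.3, -0.2, 0.4]
grip_width: 0.0523
grip_force: 0.0
```

Call:
send_rows:
  increments:
    - [[60, -0.03, 0, 0, 0], [60, -0.06, 0, 0, 0], [60, -0.06, 0, 0, 0], [60, -0.06, 0, 0, 0]]

```text
time_s: 14.95
ee_pos: [0.4418, -0.2845, 0.1564]
tool_rot: [-0.001, 0.036, 0.999, 0.001]
ft_force: [0.0, 0.4, -0.2]
grip_width: 0.0521
grip_force: 0.0
```

```bash
python3 - <<'E'
from h import *
s=arm.state();print(s['time_s'],s['ee_pos'],s['grip_width'],s['ft_force'])
im=cv2.cvtColor(arm.read_camera('wrist'),cv2.COLOR_RGB2BGR)
C=cam('wrist',s);u,v=proj(C,[.3818,-.2795,.04])[0].astype(int);print(u,v)
sc=cv2.cvtColor(arm.read_camera('scene'),cv2.COLOR_RGB2BGR);cv2.imwrite('pics/scene6.png',sc)
a=cv2.resize(im[v-70:v+70,u-70:u+70],(400,400),interpolation=2);us,vs=proj(cam('scene'),[.385,-.271,.03])[0].astype(int)
b=cv2.resize(sc[vs-35:vs+35,us-35:us+35],(400,400),interpolation=2)
cv2.imwrite('pics/z6.png',np.hstack([a,b]))
r=white(im,(u-60,v-60,u+60,v+60),C,.047,225);print(r,'expected',.3818,-.2795)
d=np.abs(sc.astype(int)-cv2.imread('pics/scene0.png')).max(2)>50
for c in cv2.findContours(cv2.dilate(d.astype(np.uint8),np.ones((3,3))),0,2)[0]:
    if cv2.contourArea(c)>25: print('changed',cv2.boundingRect(c))
E
```

```text
14.95 [ 0.44182481 -0.28454686  0.15636522] 0.052100441758755396 [ 0.02077502  0.44973406 -0.17290994]
321 160
(array([ 0.3806826 , -0.28044199,  0.047     ]), np.float64(-3.416933302625855), [np.float64(0.023742558446830805), np.float64(0.03427462741602041)], ((320.5, 159.5), (45.0, 31.0), 90.0)) expected 0.3818 -0.2795
changed (386, 296, 27, 22)
changed (301, 135, 15, 10)
changed (472, 69, 37, 17)
changed (259, 65, 62, 59)
changed (502, 62, 42, 66)
changed (439, 35, 24, 38)
changed (513, 3, 13, 12)
changed (518, 0, 122, 62)
changed (463, 0, 18, 29)
changed (293, 0, 17, 13)
changed (247, 0, 50, 84)
```

View pics/z6.png

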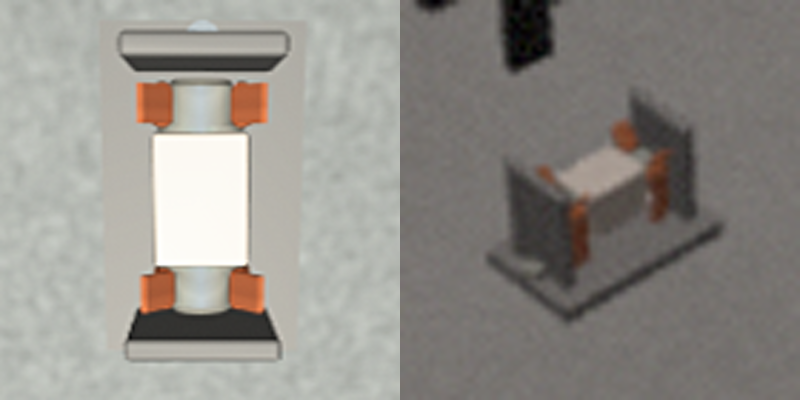

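The link sits centred and level in both clip pairs, at (200,200) in the wrist crop. Apart from the arm, only the stand and the base have changed. Handing in.

```bash
python3 -c "
from rig import arm
print(arm.finish_job())"
```

```text
the job is handed in; nothing more can be done
None
```

The larger link was taken from its stand, laid flat on the bench and released, then regripped across its middle and pressed home in the larger base's clips; it was let go and handed in at about 15 s, with nothing else seen to move.

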